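Fish a match box out of the display gap

TASK

A match box has slipped into the narrow gap between the two display plinths. Pick up the red-handled wire hook, put its foot down on the table behind the match box and draw the box completely out through the open end of the gap, without touching the box with the fingers. Then leave the hook standing upright on the table, with the box lying flat in front of the gap.

Things in the scene. Friction and masses are not known exactly. Their poses are not given: they have to be found in the camera images.
- display_stand: Fixed pair of white plinths with birch tops, 180 mm long, 95 wide, 70 high, with a gap 64 mm wide between, open above and at its mouth, closed by a panel 168 mm in. Two stacked soaps and a tin on top reach 120 mm above the table, all over 70 mm behind the mouth. Origin: on the table in the middle of the mouth; x along the gap to the closed end, y across, z up.
- hook_grip (a point): Grip point of the loose hook (250 g), 55 mm above its underside on the axis of the red handle, 44 mm along x, 24 wide along y, from 10 to 75 mm high, to be grasped from above. It stands on a black base 56 x 40 x 10 mm. A 6 mm steel wire leaves the handle 40 mm up, runs along +x and bends down 150 mm from the axis. z up.
- hook_foot (a point): Middle of the cross wire of the hook's triangular foot: 150 mm along the hook's x from hook_grip and 50.5 mm below it, 4.5 mm above the table while the hook stands. The cross wire is 34 mm wide along y and 6 mm thick. Axes as hook_grip.
- box_center (a point): Centre of the loose cardboard match box (30 g), 50 x 64 x 14 mm along its x, y, z, lying flat, 7 mm above the table. Its 64 mm length lies along the gap (within 5 degrees); its y axis points out of the gap towards the mouth, z up.
Things that resemble listed ones, but are neither listed nor needed, are in the scene too. What is shaped like the part that bears box_center but green is not meant.

How it is judged (in metres and radians):
On the way, in this order (a step that is already met when the one before it is completed fails the run):
1. the hook's foot is down behind the match box in the gap (y of hook_foot in the frame of box_center below -0.03 m and x of hook_foot in the frame of display_stand below 0.168 m and y of hook_foot in the frame of display_stand between -0.032 and 0.032 m and height (world z) of hook_foot below 0.016 m and x of box_center in the frame of display_stand above 0 m), for 0.1 s.
2. the match box is drawn out of the gap's mouth (x of box_center in the frame of display_stand below -0.03 m), for 0.1 s.
At the end, for the whole second after the job is handed in: The match box lies flat on the table (within 11 degrees), its centre at least 30 mm in front of the gap's mouth; the hook stands upright on the table (within 10 degrees), released; both are at rest (x of box_center in the frame of display_stand below -0.03 m and angle between box_center's own z axis and vertical below 0.2 rad and height (world z) of box_center between -0.005 and 0.015 m and angle between hook_grip's own z axis and vertical below 0.17 rad and height (world z) of hook_grip between 0.045 and 0.065 m and linear speed of each of match_box, hook below 0.02 m/s); the robot touches nothing.
It fails at once if the fingers touch the match box (contact force between the fingers and match_box above 0.5 N).
It also fails if it takes over 42 s, if anything falls off the work surface, if the arm or the gripper's body presses on something with over 40 N, if the wrist force passes 120 N, or if a joint passes its speed limit or range.

ROBOT

A 6-joint arm with a two-finger parallel gripper is mounted at the origin on a cart in front of the work surface, level with it; the furniture and walls round the work are solid. World frame = base frame: x ahead of the robot, y to its left, z up, the work surface at z = 0. Lengths are in m, angles in degrees, forces in N, time in s.
With the tool pointing down it reaches from about 0.3 to 0.75 m from the base axis. Payload 8.5 kg.
Tool frame: the origin (TCP) lies on the centre line of the jaws, within the pads' length; the fingertips stand 19 mm ahead of it and the grasp point (between the pads) is the TCP (env.tcp_to_tips is the z of the fingertips in the tool frame, in m); z points along the fingers, y is the line along which they close (so a half turn about z gives the same grasp; the last joint's range is limited). The gripper opens to 85 mm and grips with 20 to 120 N. Pads are 22 mm wide; open, the fingers measure 114 mm over their backs; the gripper's body (76 mm by 85 mm) begins 54 mm behind the grasp point. The pads swing forward as they close: fully open they stand 13 mm farther back than shut.
Start: joints at [-75.476, 21.807, 74.336, -0, 83.858, -12.336], TCP at [0.248, -0.491, 0.219] pointing down, gripper open.
Joint ranges: [-178.18, 178.18], [-50.72, 133.34], [12.68, 142.11], [-81.47, 261.47], [9.98, 163.14], [-165.26, 165.26]. Speed limits (degrees/s): [136.94, 136.94, 180, 180, 180, 180].

INTERFACE

Orientations are given as a 3x3 rotation matrix whose columns are the frame's x, y, z axes.
In Python, from rig import env gives the robot as it stands.
- The arm moves only by the tool servo_tool, never from a script. Its argument "steps" is a list of rows, each an object of numbers: "tx", "ty", "tz": the shift along the world's x, y, z in cm; "yaw": the turn about the world's z in degrees; "claw": the finger opening in cm, from 0 to 8.54. In form: [{"tx": .., "ty": .., "tz": .., "yaw": .., "claw": ..}, ...]. A call has 1 to 20 rows; each row shifts and turns the commanded pose from where the row before left it; what a row does not reach is not made up. A row lasts 1/10 s, in which the tool goes at most 50 mm and 8.59 degrees, less where a joint would pass 70% of its speed; a pose out of reach is approached as far as the arm can. A call with a gripper value outside its range is refused whole. The fingers move at their own pace and stop on an object; "newtons" is the grip in N (left out, the last holds). Time passes only in rows, so rows that do not move let the fingers close. It gives the time, the measured TCP pose, the force, the opening and the grip force at its end, in the units of the state.
- env.observe(): the state, without advancing time (a new reading comes with each control period).
- env.get_image(name): name is "side" or "top"; returns (picture, depth): 384x512x3 uint8, red, green, blue; 384x512 float32, m along the optical axis (not along the pixel's ray), 0 where there is no reading.
- env.camera_model(name): a dict with "fovy" (degrees; the focal length in pixels is half the picture's height over the tangent of half this angle, whatever the lens; pixels are square), "cx", "cy" (the principal point, pixels), "T" (4x4, takes a point from camera to world coordinates). Camera axes: x right, y down, z forward; pixel columns grow to the right and rows downward; lengths in m; the calibration is good to about 2 mm. A picture is of the moment at which its call begins. camera_model takes no time and is no camera call.
- env.close_job(): hands the job in; it is judged then, once.
The state is a dict: "time_s": time; "q": joint angles; "qvel": joint speeds; "joint_efforts": joint torques, N m; "position": TCP position; "tool_rot": TCP orientation; "ft_force": force on the tool from outside, world axes, zero at the start; "wrist_torque": the same for the moment, N m; "grip_width": finger opening in m; "gripper_force": force on a finger pad.
Only numpy, scipy, OpenCV 4.12 (cv2) and the standard library are available. Lean on these libraries where they do the work, as an engineer would, in place of code of your own. Each camera call takes 0.05 s, during which the arm holds its last target. There are 200 camera calls.

## Working session

There is one attempt and no reset: what is moved stays moved. The work goes in short steps, Python scripts to look and compute and a tool call to move; the robot and the scene stay as the last step left them, time stands still between calls to the robot, and variables do not carry over. Pictures are saved under pics/ and viewed, at most 10 in all, crops included, and the job is handed in when it is done.

Besides the shell and the picture viewer there is one more tool, called after "Call:" as name(argument=value, ...) on one line, values as JSON. servo_tool: Moves the arm, as the interface text tells. Its arguments: {"type":"object","properties":{"steps":{"type":"array"},"newtons":{"type":"number"}},"required":["steps"]}

```bash
mkdir -p pics; cat > h.py <<'E'
import numpy as np, cv2
from rig import env
def cloud(n):
    im,d=env.get_image(n); m=env.camera_model(n); H,W=d.shape
    f=H/2/np.tan(np.radians(m["fovy"])/2); v,u=np.mgrid[:H,:W]
    P=np.stack([(u-m["cx"])/f*d,(v-m["cy"])/f*d,d],-1)
    T=np.array(m["T"]); return im,d,P@T[:3,:3].T+T[:3,3]
E
python3 - <<'E'
from h import *
for n in("top","side"):
    im,d,P=cloud(n); cv2.imwrite(f"pics/{n}0.png",im[...,::-1]); np.savez(f"{n}0.npz",im=im,d=d,P=P)
    print(n,np.round(env.camera_model(n)["T"],3).tolist(),env.camera_model(n)["fovy"])
E
```

```text
top [[0.017, -0.986, 0.168, 0.338], [-1.0, -0.014, 0.017, -0.009], [-0.015, -0.168, -0.986, 1.307], [0.0, 0.0, 0.0, 1.0]] 45.51526589436124
side [[-0.999, -0.008, -0.05, 0.602], [0.043, 0.391, -0.919, 1.117], [0.027, -0.92, -0.391, 0.536], [0.0, 0.0, 0.0, 1.0]] 45.12964364824296
```

View pics/top0.png

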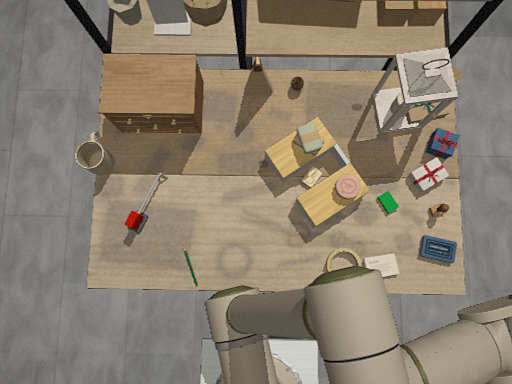

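View pics/side0.png

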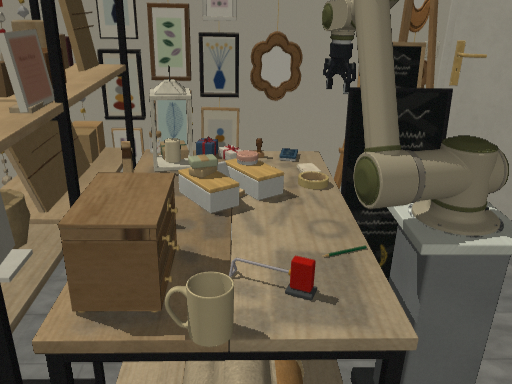

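The top picture shows the hook's red handle at (135,220), with its wire running to (162,177). The plinths are at (300,147) and (333,195), with the closing panel near (342,155). Candidates for the match box are the beige piece in the gap at (315,176), the green one at (387,202), which is excluded, and the soap at (310,137) and the white card at (381,265), which don't fit the description. I choose (315,176) and will check it in a close crop.

```bash
python3 - <<'E'
from h import *
z=np.load("top0.npz"); im,P=z["im"],z["P"]
a=cv2.resize(im[110:230,255:375],None,fx=3.3,fy=3.3,interpolation=cv2.INTER_CUBIC)
b=cv2.resize(im[160:250,110:180],(308,396),interpolation=cv2.INTER_CUBIC)
cv2.imwrite("pics/crop0.png",np.hstack([a,b])[...,::-1])
# red handle top
hsv=cv2.cvtColor(im,cv2.COLOR_RGB2HSV)
r=((hsv[...,0]<8)|(hsv[...,0]>172))&(hsv[...,1]>180)&(hsv[...,2]>90)
r[:,:100]=0;r[:,170:]=0
print("red",r.sum(),"z",np.percentile(P[r][:,2],[5,50,95]))
t=r&(P[...,2]>.066); q=P[t][:,:2].astype(np.float32);print("top",len(q),q.mean(0),cv2.minAreaRect(q))
# plinth tops
s=(P[...,2]>.062)&(P[...,2]<.078);s[:,:255]=0;s[:,375:]=0;s[:110]=0;s[230:]=0
n,l,st,c=cv2.connectedComponentsWithStats(s.astype(np.uint8))
for i in range(1,n):
    if st[i,4]>100:
        q=P[l==i][:,:2].astype(np.float32);R=cv2.minAreaRect(q);print("pl",st[i],R,cv2.boxPoints(R).round(3).tolist())
# box
s=(P[...,2]>.008)&(P[...,2]<.03);s[:,300:330]&=True;m=np.zeros_like(s);m[162:192,298:330]=1;s&=m
n,l,st,c=cv2.connectedComponentsWithStats(s.astype(np.uint8))
for i in range(1,n):
    if st[i,4]>40:
        q=P[l==i];R=cv2.minAreaRect(q[:,:2].astype(np.float32));print("box",st[i],np.median(q[:,2]),R,cv2.boxPoints(R).round(3).tolist())
E
```

```text
red 140 z [0.048437   0.0740297  0.07866326]
top 129 [0.46757266 0.3526195 ] ((0.46760445833206177, 0.3533947169780731), (0.021814772859215736, 0.04063292220234871), 63.95365524291992)
pl [ 264  117  105  110 3368] ((0.6110846400260925, -0.14904463291168213), (0.2538400888442993, 0.1809675395488739), 34.07511901855469) [[0.45500001311302185, -0.14499999582767487], [0.5569999814033508, -0.29499998688697815], [0.7670000195503235, -0.15299999713897705], [0.6660000085830688, -0.003000000026077032]]
box [301 166  21  22 246] 0.01475603000130754 ((0.6039409041404724, -0.14157141745090485), (0.03605242446064949, 0.05708121880888939), 52.89928436279297) [[0.5699999928474426, -0.13899999856948853], [0.6159999966621399, -0.17299999296665192], [0.6380000114440918, -0.14399999380111694], [0.5920000076293945, -0.10999999940395355]]
```

View pics/crop0.png

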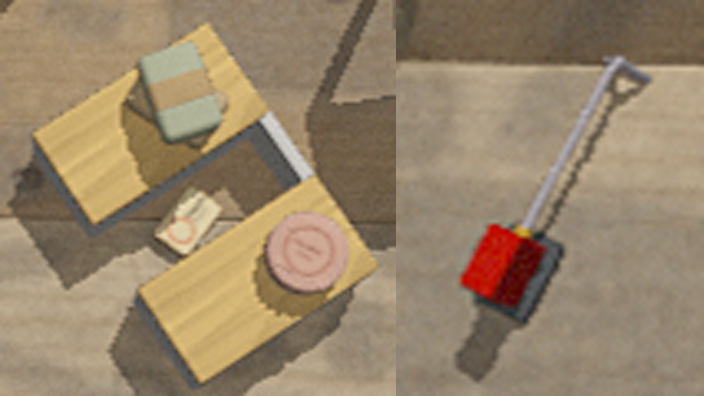

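```bash
python3 - <<'E'
from h import *
z=np.load("top0.npz"); im,P=z["im"],z["P"]
o=np.array([.5605,-.074]); a=np.radians(-55.9); R=np.array([[np.cos(a),-np.sin(a)],[np.sin(a),np.cos(a)]])
q=(P[...,:2]-o)@R; Z=P[...,2]
s=(Z>.055)&(Z<.08)
for sg in(1,-1):
    m=s&(np.abs(q[...,1])<.14)&(sg*q[...,1]>.02)&(q[...,0]>-.02)&(q[...,0]<.2); print("plinth",np.percentile(q[m],[.5,99.5],axis=0).round(4).tolist(),cv2.minAreaRect(q[m].astype(np.float32)))
m=(Z>.009)&(Z<.022)&(np.abs(q[...,1])<.034)&(q[...,0]>-.02)&(q[...,0]<.165)
n,l,st,c=cv2.connectedComponentsWithStats(m.astype(np.uint8))
for i in range(1,n):
  if st[i,4]>30:
    b=q[l==i]; print("box",st[i],np.median(Z[l==i]),np.percentile(b,[1,99],axis=0).round(4).tolist(),cv2.minAreaRect(b.astype(np.float32)))
    for x in np.arange(0.0,.15,.01):
        k=b[abs(b[:,0]-x)<.005]
        if len(k): print(round(x,3),len(k),k[:,1].min().round(3),k[:,1].max().round(3))
g=(np.abs(q[...,1])<.03)&(q[...,0]>-.02)&(q[...,0]<.165)&(Z<.007)
print("floor x",np.histogram(q[g][:,0],np.arange(-.02,.17,.01))[0])
# hook wire
m=(Z>.028)&(Z<.055);m[:,:128]=0;m[:,172:]=0;m[:168]=0;m[212:]=0
w=P[m]; print("wire",len(w),np.median(w[:,2]))
if len(w)>10:
    d=cv2.fitLine(w[:,:2].astype(np.float32),cv2.DIST_HUBER,0,.01,.01).ravel(); print(d,np.degrees(np.arctan2(d[1],d[0])))
    t=(w[:,:2]-np.array([.4676,.3530]))@d[:2]; print(t.min(),t.max())
E
```

```text
plinth [[0.0006, 0.0245], [0.18, 0.1262]] ((0.09053754806518555, 0.07433630526065826), (0.10629478842020035, 0.18094012141227722), 89.39390563964844)
plinth [[0.0004, -0.1267], [0.179, -0.0251]] ((0.09047302603721619, -0.07385202497243881), (0.18111877143383026, 0.10675879567861557), 0.09253746271133423)
box [301 166  21  22 242] 0.01475603000130754 [[0.0502, -0.0248], [0.1083, 0.0206]] ((0.08030784130096436, -0.0019115116447210312), (0.05708122253417969, 0.036052435636520386), 18.799184799194336)
0.05 13 -0.01 0.007
0.06 42 -0.026 0.011
0.07 44 -0.025 0.013
0.08 46 -0.022 0.017
0.09 46 -0.017 0.021
0.1 39 -0.014 0.023
0.11 12 -0.011 0.008
floor x [71 72 71 65 61 67 65 42 19 21 20 18 25 56 64 67 61 63]
wire 98 0.04272302635415426
[ 0.90248656 -0.43071797  0.54343736  0.31856743] -25.513134
0.025802862219998945 0.1501064127373705
```

```bash
python3 - <<'E'
from h import *
z=np.load("top0.npz"); im,P=z["im"],z["P"]
c=im[160:198,288:338]; c=(255*(c/255.)**.5).astype(np.uint8)
a=cv2.resize(c,None,fx=8,fy=8,interpolation=cv2.INTER_NEAREST)
h=np.clip(P[160:198,288:338,2]*255/.08,0,255).astype(np.uint8)
h=cv2.applyColorMap(cv2.resize(h,None,fx=8,fy=8,interpolation=cv2.INTER_NEAREST),cv2.COLORMAP_JET)
cv2.imwrite("pics/crop1.png",np.hstack([a[...,::-1],h]))
E
```

```text
(no output)
```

View pics/crop1.png

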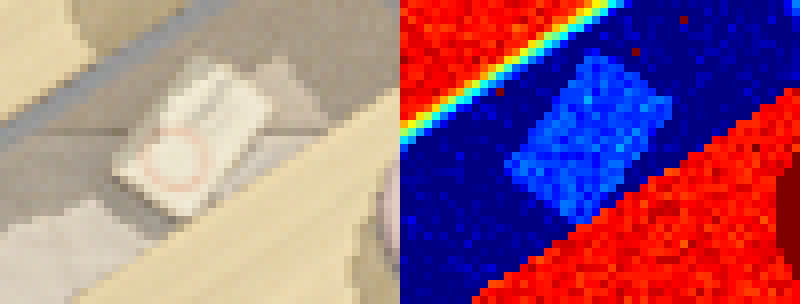

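The box is the tilted piece in the gap: about 36x57 mm in the picture, bounding about 50x64, at stand x 0.05 to 0.11. I'm moving to the hook now.

```bash
python3 - <<'E'
from h import *
s=env.observe(); R=np.array(s["tool_rot"]); p=np.array(s["position"])
print(s["time_s"],p,R.round(3).tolist(),s["q"])
y=R[:,1]; a=np.degrees(np.arctan2(y[1],y[0])); print("tool y",a,"turn",(64.5-a+90)%180-90)
print("shift cm",100*(np.array([.4676,.353,.055])-p))
E
```

```text
0.1 [ 0.24841622 -0.49038266  0.21865441] [[0.892, 0.452, -0.0], [0.452, -0.892, 0.001], [0.0, -0.001, -1.0]] [-7.54766774e+01  2.18386426e+01  7.43812502e+01  6.36103731e-04
  8.38575302e+01 -1.23380189e+01]
tool y -63.13871570918157 turn -52.361284290818446
shift cm [ 21.91837849  84.33826645 -16.36544088]
```

Call:
servo_tool(steps=[{"tx": 1.2, "ty": 4.6, "yaw": 7.0, "claw": 6.0}, {"tx": 1.2, "ty": 4.6, "yaw": 7.0}, {"tx": 1.2, "ty": 4.6, "yaw": 7.0}, {"tx": 1.2, "ty": 4.6, "yaw": 7.0}, {"tx": 1.2, "ty": 4.6, "yaw": 7.0}, {"tx": 1.2, "ty": 4.6, "yaw": 7.0}, {"tx": 1.2, "ty": 4.6, "yaw": 7.0}, {"tx": 1.2, "ty": 4.6, "yaw": 7.0}, {"tx": 1.2, "ty": 4.6, "yaw": 7.0}, {"tx": 1.2, "ty": 4.6, "yaw": 7.0}, {"tx": 1.2, "ty": 4.6, "yaw": 7.0}, {"tx": 1.2, "ty": 4.6, "yaw": 7.0}, {"tx": 1.2, "ty": 4.6, "yaw": 7.0}, {"tx": 1.2, "ty": 4.6, "yaw": 7.0}, {"tx": 1.2, "ty": 4.6, "yaw": 7.0}, {"tx": 1.2, "ty": 4.6, "yaw": 7.0}, {"tx": 1.2, "ty": 4.6, "yaw": 7.0}, {"tx": 1.2, "ty": 4.6, "yaw": 7.0}, {"tx": 0.3, "ty": 1.5, "yaw": 1.6}, {}])

```text
invalid input at $.steps[0]: expected keys tx, ty, tz, yaw, claw
```

Call:
servo_tool(steps=[{"tx": 1.2, "ty": 4.6, "tz": 0, "yaw": 7, "claw": 6}, {"tx": 1.2, "ty": 4.6, "tz": 0, "yaw": 7, "claw": 6}, {"tx": 1.2, "ty": 4.6, "tz": 0, "yaw": 7, "claw": 6}, {"tx": 1.2, "ty": 4.6, "tz": 0, "yaw": 7, "claw": 6}, {"tx": 1.2, "ty": 4.6, "tz": 0, "yaw": 7, "claw": 6}, {"tx": 1.2, "ty": 4.6, "tz": 0, "yaw": 7, "claw": 6}, {"tx": 1.2, "ty": 4.6, "tz": 0, "yaw": 7, "claw": 6}, {"tx": 1.2, "ty": 4.6, "tz": 0, "yaw": 7, "claw": 6}, {"tx": 1.2, "ty": 4.6, "tz": 0, "yaw": 7, "claw": 6}, {"tx": 1.2, "ty": 4.6, "tz": 0, "yaw": 7, "claw": 6}, {"tx": 1.2, "ty": 4.6, "tz": 0, "yaw": 7, "claw": 6}, {"tx": 1.2, "ty": 4.6, "tz": 0, "yaw": 7, "claw": 6}, {"tx": 1.2, "ty": 4.6, "tz": 0, "yaw": 7, "claw": 6}, {"tx": 1.2, "ty": 4.6, "tz": 0, "yaw": 7, "claw": 6}, {"tx": 1.2, "ty": 4.6, "tz": 0, "yaw": 7, "claw": 6}, {"tx": 1.2, "ty": 4.6, "tz": 0, "yaw": 7, "claw": 6}, {"tx": 1.2, "ty": 4.6, "tz": 0, "yaw": 7, "claw": 6}, {"tx": 1.2, "ty": 4.6, "tz": 0, "yaw": 7, "claw": 6}, {"tx": 0.3, "ty": 1.5, "tz": 0, "yaw": 1.6, "claw": 6}, {"tx": 0, "ty": 0, "tz": 0, "yaw": 0, "claw": 6}])

```text
time_s: 2.1
position: [0.4672, 0.3541, 0.2181]
tool_rot: [[-0.904, 0.429, -0.001], [0.429, 0.904, -0.001], [0.001, -0.001, -1.0]]
ft_force: [-0.2, -0.2, 0.5]
grip_width: 0.0602
gripper_force: 0.0
```

Call:
servo_tool(steps=[{"tx": 0, "ty": -0.1, "tz": -3, "yaw": 0, "claw": 6}, {"tx": 0, "ty": 0, "tz": -3, "yaw": 0, "claw": 6}, {"tx": 0, "ty": 0, "tz": -3, "yaw": 0, "claw": 6}, {"tx": 0, "ty": 0, "tz": -3, "yaw": 0, "claw": 6}, {"tx": 0, "ty": 0, "tz": -2.3, "yaw": 0, "claw": 6}, {"tx": 0, "ty": 0, "tz": -1.5, "yaw": 0, "claw": 6}, {"tx": 0, "ty": 0, "tz": -0.5, "yaw": 0, "claw": 6}, {"tx": 0, "ty": 0, "tz": 0, "yaw": 0, "claw": 6}, {"tx": 0, "ty": 0, "tz": 0, "yaw": 0, "claw": 3.5}, {"tx": 0, "ty": 0, "tz": 0, "yaw": 0, "claw": 3}, {"tx": 0, "ty": 0, "tz": 0, "yaw": 0, "claw": 2.5}, {"tx": 0, "ty": 0, "tz": 0, "yaw": 0, "claw": 2}, {"tx": 0, "ty": 0, "tz": 0, "yaw": 0, "claw": 1}, {"tx": 0, "ty": 0, "tz": 0, "yaw": 0, "claw": 1}, {"tx": 0, "ty": 0, "tz": 0, "yaw": 0, "claw": 1}, {"tx": 0, "ty": 0, "tz": 0, "yaw": 0, "claw": 1}, {"tx": 0, "ty": 0, "tz": 0, "yaw": 0, "claw": 1}], newtons=60)

```text
time_s: 3.8
position: [0.4681, 0.3518, 0.0573]
tool_rot: [[-0.902, 0.431, 0.002], [0.431, 0.902, 0.001], [-0.001, 0.002, -1.0]]
ft_force: [0.2, 1.7, 6.3]
grip_width: 0.0216
gripper_force: 58.9
```

Call:
servo_tool(steps=[{"tx": 0, "ty": 0, "tz": 1, "yaw": 0, "claw": 1}, {"tx": 0, "ty": 0, "tz": 2, "yaw": 0, "claw": 1}, {"tx": 0, "ty": 0, "tz": 3, "yaw": 0, "claw": 1}, {"tx": 0, "ty": 0, "tz": 3, "yaw": 0, "claw": 1}, {"tx": 0, "ty": 0, "tz": 3, "yaw": 0, "claw": 1}, {"tx": 0, "ty": 0, "tz": 2, "yaw": 0, "claw": 1}, {"tx": 0, "ty": 0, "tz": 0, "yaw": 0, "claw": 1}, {"tx": 0, "ty": 0, "tz": 0, "yaw": 0, "claw": 1}])

```text
time_s: 4.6
position: [0.467, 0.3511, 0.1955]
tool_rot: [[-0.902, 0.431, -0.001], [0.431, 0.902, -0.001], [0.001, -0.001, -1.0]]
ft_force: [1.2, 0.2, -2.8]
grip_width: 0.0219
gripper_force: 59.4
```

```bash
python3 - <<'E'
from h import *
im,d,P=cloud("side"); i2,d2,P2=cloud("top"); np.savez("t1.npz",im=i2,P=P2)
a=cv2.resize(im[170:330,200:360],(400,400)); b=cv2.resize(i2[120:260,100:240],(400,400))
cv2.imwrite("pics/lift.png",np.hstack([a,b])[...,::-1])
Z=P2[...,2]; g=env.observe()["position"]; print(g)
rel=P2[...,:2]-np.array(g[:2]); a=np.radians(-25.5); t=rel@[np.cos(a),np.sin(a)]; n=rel@[-np.sin(a),np.cos(a)]
m=(t>.06)&(t<.19)&(abs(n)<.03)&(Z>.1)&(Z<.21); w=P2[m]; print(m.sum())
l=cv2.fitLine(w.astype(np.float32),cv2.DIST_HUBER,0,.01,.01).ravel(); print(l,np.degrees(np.arctan2(l[1],l[0])),t[m].max())
E
```

```text
[0.4668023  0.35101364 0.19459612]
113
[ 0.8878489  -0.43278998 -0.15625978  0.56947154  0.30262145  0.17719598] -25.987339 0.15113306672496077
```

View pics/lift.png

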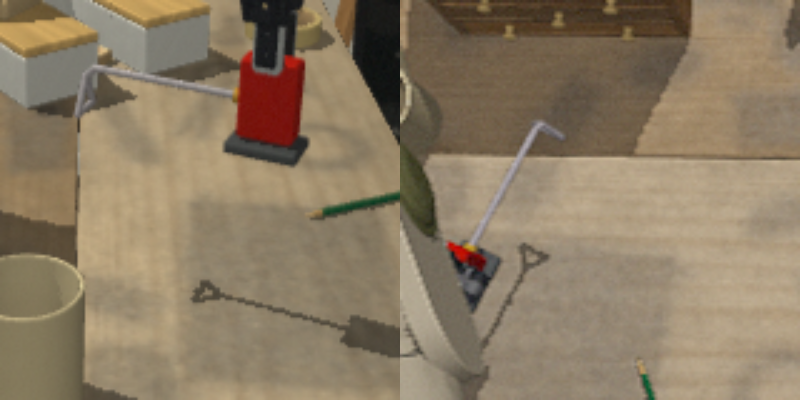

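```bash
python3 - <<'E'
from h import *
P2=np.load("t1.npz")["P"]; Z=P2[...,2]
rel=P2[...,:2]-np.array([.4668,.351]); a=np.radians(-26); t=rel@[np.cos(a),np.sin(a)]; n=rel@[-np.sin(a),np.cos(a)]
m=(t>.03)&(t<.16)&(abs(n)<.03)&(Z>.1)&(Z<.24)
for x in np.arange(.03,.16,.01):
    k=m&(abs(t-x)<.005)
    if k.any(): print(x.round(2),k.sum(),Z[k].max().round(4),np.median(Z[k]).round(4),np.median(n[k]).round(4))
E
```

```text
0.03 6 0.1822 0.1772 0.0016
0.04 11 0.1834 0.1791 0.0012
0.05 9 0.1847 0.1795 0.002
0.06 10 0.1831 0.1806 0.0013
0.07 10 0.1835 0.1799 0.0023
0.08 9 0.183 0.1794 0.0024
0.09 10 0.1826 0.1802 0.0022
0.1 11 0.1852 0.1799 0.0017
0.11 8 0.1825 0.1795 0.0025
0.12 9 0.1851 0.1806 0.0027
0.13 10 0.1825 0.1798 0.0021
0.14 10 0.1832 0.1786 0.0031
0.15 30 0.1795 0.1562 -0.0013
```

The lift picture shows the hook hanging level from the jaws, red handle at (270,100), and the table clear below. Next I carry it over the gap and turn it.

Call:
servo_tool(steps=[{"tx": 0.3, "ty": -1.7, "tz": 0, "yaw": -1.3, "claw": 1}, {"tx": 0.6, "ty": -3, "tz": 0, "yaw": -2.4, "claw": 1}, {"tx": 0.6, "ty": -3, "tz": 0, "yaw": -2.4, "claw": 1}, {"tx": 0.6, "ty": -3, "tz": 0, "yaw": -2.4, "claw": 1}, {"tx": 0.6, "ty": -3, "tz": 0, "yaw": -2.4, "claw": 1}, {"tx": 0.6, "ty": -3, "tz": 0, "yaw": -2.4, "claw": 1}, {"tx": 0.6, "ty": -3, "tz": 0, "yaw": -2.4, "claw": 1}, {"tx": 0.6, "ty": -3, "tz": 0, "yaw": -2.4, "claw": 1}, {"tx": 0.6, "ty": -3, "tz": 0, "yaw": -2.4, "claw": 1}, {"tx": 0.6, "ty": -3, "tz": 0, "yaw": -2.4, "claw": 1}, {"tx": 0.6, "ty": -3, "tz": 0, "yaw": -2.4, "claw": 1}, {"tx": 0.6, "ty": -3, "tz": 0, "yaw": -2.4, "claw": 1}, {"tx": 0.6, "ty": -3, "tz": 0, "yaw": -2.4, "claw": 1}, {"tx": 0.5, "ty": -2, "tz": 0, "yaw": -0.3, "claw": 1}, {"tx": 0, "ty": -1.1, "tz": 0, "yaw": 0, "claw": 1}, {"tx": 0, "ty": 0, "tz": 0, "yaw": 0, "claw": 1}, {"tx": 0, "ty": 0, "tz": 0, "yaw": 0, "claw": 1}])

```text
time_s: 6.4
position: [0.547, -0.0561, 0.1959]
tool_rot: [[-0.56, 0.828, -0.001], [0.828, 0.56, 0.001], [0.001, -0.0, -1.0]]
ft_force: [-0.2, -0.2, -2.8]
grip_width: 0.0218
gripper_force: 59.4
```

```bash
python3 - <<'E'
from h import *
i2,d2,P=cloud("top"); im,d,PS=cloud("side")
a=cv2.resize(i2[110:230,255:375],(400,400),interpolation=cv2.INTER_CUBIC); b=cv2.resize(im[110:240,150:280],(400,400))
cv2.imwrite("pics/over.png",np.hstack([a,b])[...,::-1])
o=np.array([.5605,-.074]); a=np.radians(-55.9); R=np.array([[np.cos(a),-np.sin(a)],[np.sin(a),np.cos(a)]])
q=(P[...,:2]-o)@R; Z=P[...,2]; g=np.array(env.observe()["position"]); print(g,(g[:2]-o)@R)
m=(abs(q[...,1])<.03)&(q[...,0]>.0)&(q[...,0]<.15)&(Z>.125)&(Z<.21)
for x in np.arange(0,.16,.01):
    k=m&(abs(q[...,0]-x)<.005)
    if k.any(): print(x.round(2),k.sum(),np.median(Z[k]).round(4),np.median(q[k][:,1]).round(4),q[k].max(0).round(4))
E
```

```text
[ 0.54717272 -0.05568564  0.19618918] [-0.02263719 -0.00076805]
0.11 2 0.1847 -0.0008 [0.1145 0.0002]
0.12 28 0.1611 -0.0026 [0.1247 0.011 ]
0.13 11 0.159 -0.0049 [0.1276 0.01  ]
```

View pics/over.png

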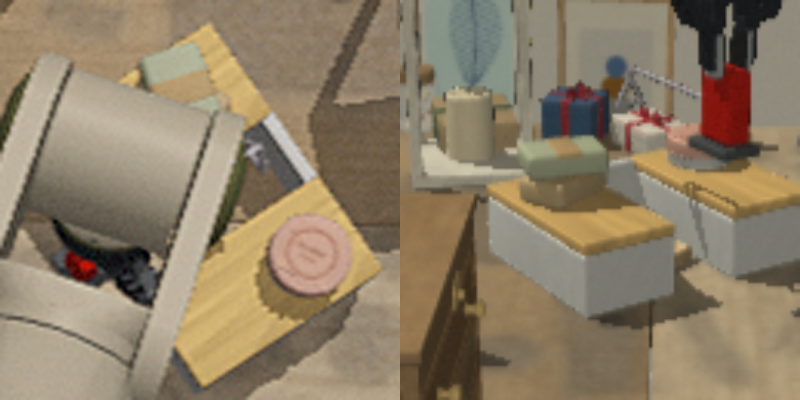

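Top view: the foot is over the gap at (258,152), between the soap and the tin, with the handle in front of the mouth. Now I lower it.

Call:
servo_tool(steps=[{"tx": 0.2, "ty": -0.3, "tz": 0, "yaw": 0, "claw": 1}, {"tx": 0, "ty": 0, "tz": -1, "yaw": 0, "claw": 1}, {"tx": 0, "ty": 0, "tz": -2, "yaw": 0, "claw": 1}, {"tx": 0, "ty": 0, "tz": -2, "yaw": 0, "claw": 1}, {"tx": 0, "ty": 0, "tz": -2, "yaw": 0, "claw": 1}, {"tx": 0, "ty": 0, "tz": -2, "yaw": 0, "claw": 1}, {"tx": 0, "ty": 0, "tz": -1.5, "yaw": 0, "claw": 1}, {"tx": 0, "ty": 0, "tz": -1.5, "yaw": 0, "claw": 1}, {"tx": 0, "ty": 0, "tz": -1, "yaw": 0, "claw": 1}, {"tx": 0, "ty": 0, "tz": -0.6, "yaw": 0, "claw": 1}, {"tx": 0, "ty": 0, "tz": 0, "yaw": 0, "claw": 1}, {"tx": 0, "ty": 0, "tz": 0, "yaw": 0, "claw": 1}, {"tx": 0, "ty": 0, "tz": 0, "yaw": 0, "claw": 1}])

```text
time_s: 7.8
position: [0.5499, -0.0597, 0.0608]
tool_rot: [[-0.56, 0.828, 0.001], [0.828, 0.56, -0.0], [-0.001, 0.001, -1.0]]
ft_force: [-0.0, 0.7, -3.2]
grip_width: 0.022
gripper_force: 59.4
```

Call:
servo_tool(steps=[{"tx": 0, "ty": 0, "tz": -0.2, "yaw": 0, "claw": 1}, {"tx": 0, "ty": 0, "tz": 0, "yaw": 0, "claw": 1}, {"tx": 0, "ty": 0, "tz": 0, "yaw": 0, "claw": 1}])

```text
time_s: 8.1
position: [0.5495, -0.0597, 0.0583]
tool_rot: [[-0.56, 0.828, 0.0], [0.828, 0.56, -0.0], [-0.0, 0.0, -1.0]]
ft_force: [0.1, 0.6, -2.7]
grip_width: 0.0219
gripper_force: 59.4
```

```bash
python3 - <<'E'
from h import *
i2,d2,P=cloud("top")
cv2.imwrite("pics/down.png",cv2.resize((255*(i2[140:220,275:355]/255.)**.6).astype(np.uint8),(480,480),interpolation=cv2.INTER_CUBIC)[...,::-1])
o=np.array([.5605,-.074]); a=np.radians(-55.9); R=np.array([[np.cos(a),-np.sin(a)],[np.sin(a),np.cos(a)]])
q=(P[...,:2]-o)@R; Z=P[...,2]
m=(abs(q[...,1])<.028)&(q[...,0]>.05)&(q[...,0]<.16)&(Z<.06)
for x in np.arange(.05,.16,.01):
    k=m&(abs(q[...,0]-x)<.005)
    if k.any(): print(x.round(2),k.sum(),np.percentile(Z[k],[10,50,90,99]).round(3))
print(env.observe()["position"],env.observe()["ft_force"])
E
```

```text
0.07 1 [0.013 0.013 0.013 0.013]
0.08 1 [0.011 0.011 0.011 0.011]
0.09 1 [-0.006 -0.006 -0.006 -0.006]
0.1 7 [-0.002  0.001  0.004  0.005]
0.11 23 [-0.002  0.001  0.04   0.045]
0.12 40 [-0.003  0.     0.043  0.047]
0.13 56 [-0.001  0.006  0.029  0.041]
0.14 54 [-0.003  0.     0.004  0.006]
0.15 60 [-0.003 -0.001  0.003  0.005]
[ 0.54954141 -0.05967623  0.05831449] [ 0.05418301 -0.12387294 -2.17394865]
```

View pics/down.png

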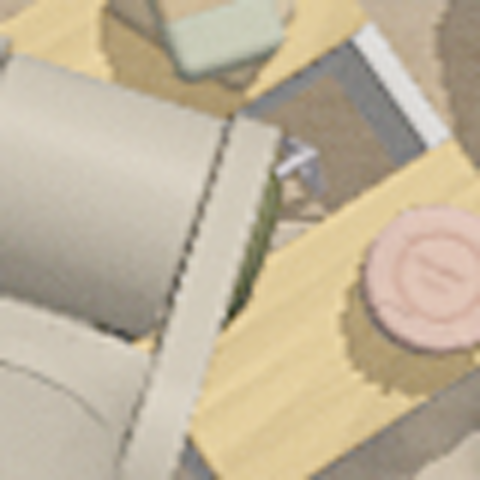

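The foot cross wire, at (310,170), is down on the floor behind the box. Now I pull slowly.

Call:
servo_tool(steps=[{"tx": -0.28, "ty": 0.41, "tz": 0, "yaw": 0, "claw": 1}, {"tx": -0.28, "ty": 0.41, "tz": 0, "yaw": 0, "claw": 1}, {"tx": -0.28, "ty": 0.42, "tz": 0, "yaw": 0, "claw": 1}, {"tx": -0.28, "ty": 0.41, "tz": 0, "yaw": 0, "claw": 1}, {"tx": -0.28, "ty": 0.41, "tz": 0, "yaw": 0, "claw": 1}, {"tx": -0.28, "ty": 0.42, "tz": 0, "yaw": 0, "claw": 1}, {"tx": -0.28, "ty": 0.41, "tz": 0, "yaw": 0, "claw": 1}, {"tx": -0.28, "ty": 0.41, "tz": 0, "yaw": 0, "claw": 1}, {"tx": -0.28, "ty": 0.42, "tz": 0, "yaw": 0, "claw": 1}, {"tx": -0.28, "ty": 0.41, "tz": 0, "yaw": 0, "claw": 1}, {"tx": -0.28, "ty": 0.41, "tz": 0, "yaw": 0, "claw": 1}, {"tx": -0.28, "ty": 0.42, "tz": 0, "yaw": 0, "claw": 1}, {"tx": -0.28, "ty": 0.41, "tz": 0, "yaw": 0, "claw": 1}, {"tx": -0.28, "ty": 0.41, "tz": 0, "yaw": 0, "claw": 1}, {"tx": -0.28, "ty": 0.42, "tz": 0, "yaw": 0, "claw": 1}, {"tx": -0.28, "ty": 0.41, "tz": 0, "yaw": 0, "claw": 1}, {"tx": 0, "ty": 0, "tz": 0, "yaw": 0, "claw": 1}])

```text
time_s: 9.85
position: [0.5043, 0.007, 0.0582]
tool_rot: [[-0.56, 0.828, -0.0], [0.828, 0.56, 0.0], [0.0, -0.0, -1.0]]
ft_force: [0.7, 0.4, -2.1]
grip_width: 0.0217
gripper_force: 59.4
```

```bash
cat > st.py <<'E'
from h import *
import sys
i2,d2,P=cloud("top"); im,d,PS=cloud("side")
o=np.array([.5605,-.074]); a=np.radians(-55.9); R=np.array([[np.cos(a),-np.sin(a)],[np.sin(a),np.cos(a)]])
for n,p in(("top",P),("side",PS)):
    q=(p[...,:2]-o)@R; Z=p[...,2]
    m=(abs(q[...,1])<.06)&(q[...,0]>-.15)&(q[...,0]<.16)&(Z>.009)&(Z<.02)
    N,l,st,c=cv2.connectedComponentsWithStats(m.astype(np.uint8))
    for i in range(1,N):
        if st[i,4]>25: print(n,st[i],cv2.minAreaRect(q[l==i].astype(np.float32)),q[l==i].min(0),q[l==i].max(0))
a=cv2.resize(i2[120:250,225:355],(400,400),interpolation=cv2.INTER_CUBIC); b=cv2.resize(im[140:270,170:300],(400,400),interpolation=cv2.INTER_CUBIC)
cv2.imwrite(f"pics/{sys.argv[1]}.png",np.hstack([a,b])[...,::-1])
s=env.observe(); g=np.array(s["position"]);print(s["time_s"],"tcp",g,(g[:2]-o)@R,s["ft_force"])
E
python3 st.py pull1
```

```text
top [289 176  12  12  74] ((0.031335312873125076, 0.01619359850883484), (0.039646632969379425, 0.01975112222135067), 1.2120239734649658) [0.01172532 0.00590094] [0.05123819 0.02594838]
top [290 183  15  11  49] ((0.02720019407570362, -0.004830103367567062), (0.011766417883336544, 0.047121331095695496), 84.61323547363281) [ 0.00327458 -0.01272401] [ 0.05052002 -0.00028004]
side [231 190  23  15 126] ((0.009275311604142189, 0.010011382400989532), (0.04936175420880318, 0.08861713856458664), 37.86723327636719) [-0.01048978 -0.01272721] [0.05318581 0.05969975]
side [261 208  19  10  84] ((-0.10494841635227203, 0.011723563075065613), (0.05180717259645462, 0.03218858316540718), 32.61552047729492) [-0.12779745 -0.01482576] [-0.07584258  0.02251467]
9.95 tcp [0.50473642 0.00650788 0.05825034] [-0.09792862 -0.00103976] [-0.86648504  0.18246799 -3.31318224]
```

View pics/pull1.png

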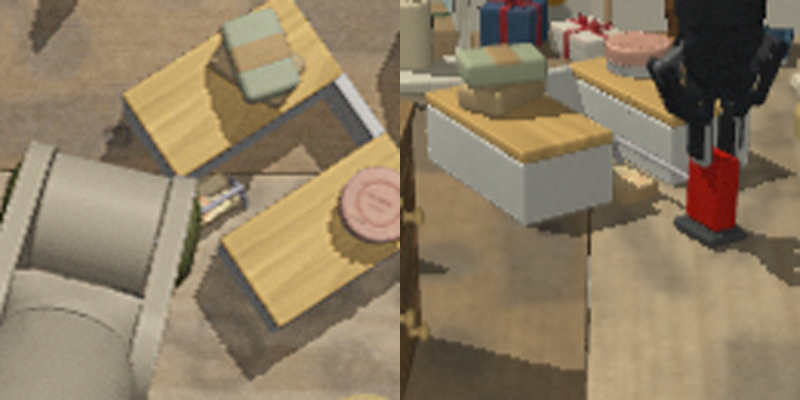

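The box is emerging at the mouth (side picture (635,185), top (215,200)) with the foot pulling it straight. I keep pulling.

Call:
servo_tool(steps=[{"tx": -0.28, "ty": 0.41, "tz": 0, "yaw": 0, "claw": 1}, {"tx": -0.28, "ty": 0.41, "tz": 0, "yaw": 0, "claw": 1}, {"tx": -0.28, "ty": 0.42, "tz": 0, "yaw": 0, "claw": 1}, {"tx": -0.28, "ty": 0.41, "tz": 0, "yaw": 0, "claw": 1}, {"tx": -0.28, "ty": 0.41, "tz": 0, "yaw": 0, "claw": 1}, {"tx": -0.28, "ty": 0.42, "tz": 0, "yaw": 0, "claw": 1}, {"tx": -0.28, "ty": 0.41, "tz": 0, "yaw": 0, "claw": 1}, {"tx": -0.28, "ty": 0.41, "tz": 0, "yaw": 0, "claw": 1}, {"tx": -0.28, "ty": 0.42, "tz": 0, "yaw": 0, "claw": 1}, {"tx": -0.28, "ty": 0.41, "tz": 0, "yaw": 0, "claw": 1}, {"tx": -0.28, "ty": 0.41, "tz": 0, "yaw": 0, "claw": 1}, {"tx": -0.28, "ty": 0.42, "tz": 0, "yaw": 0, "claw": 1}, {"tx": -0.28, "ty": 0.41, "tz": 0, "yaw": 0, "claw": 1}, {"tx": -0.28, "ty": 0.41, "tz": 0, "yaw": 0, "claw": 1}, {"tx": -0.28, "ty": 0.42, "tz": 0, "yaw": 0, "claw": 1}, {"tx": -0.28, "ty": 0.41, "tz": 0, "yaw": 0, "claw": 1}, {"tx": -0.28, "ty": 0.41, "tz": 0, "yaw": 0, "claw": 1}, {"tx": -0.28, "ty": 0.42, "tz": 0, "yaw": 0, "claw": 1}, {"tx": 0, "ty": 0, "tz": 0, "yaw": 0, "claw": 1}, {"tx": 0, "ty": 0, "tz": 0, "yaw": 0, "claw": 1}])

```text
time_s: 11.95
position: [0.4543, 0.0809, 0.0583]
tool_rot: [[-0.56, 0.828, 0.0], [0.828, 0.56, -0.0], [-0.0, 0.0, -1.0]]
ft_force: [0.3, 0.3, -2.5]
grip_width: 0.0217
gripper_force: 59.4
```

```bash
python3 st.py pull2
```

```text
top [254 193  21  16 132] ((-0.06964738667011261, 0.01643725112080574), (0.020131148397922516, 0.0615750290453434), 88.50350189208984) [-0.10056693  0.00602744] [-0.03896561  0.02652827]
top [259 200  21  13  70] ((-0.0682675763964653, -0.005062018521130085), (0.01151399128139019, 0.0617438443005085), 87.53702545166016) [-0.09925779 -0.01214038] [-0.03767157  0.00027928]
side [239 183  27  13  86] ((0.04789496213197708, -0.044725045561790466), (0.03176092356443405, 0.09927133470773697), 88.30120086669922) [-0.0012481  -0.05927554] [ 0.09788912 -0.0273801 ]
side [230 199   9   5  28] ((0.002461068332195282, 0.04652215540409088), (0.026312250643968582, 0.007737130858004093), 87.46524810791016) [-0.00120127  0.03320781] [0.00689112 0.05952365]
side [251 201  23  14 153] ((-0.06728865206241608, 0.00867898017168045), (0.039130281656980515, 0.06701160967350006), 88.76969146728516) [-0.10049485 -0.01144221] [-0.03374263  0.02837258]
12.05 tcp [0.45442879 0.08075303 0.05822419] [-0.1876125  -0.00107278] [ 1.12136729  0.40826905 -1.51178218]
```

View pics/pull2.png

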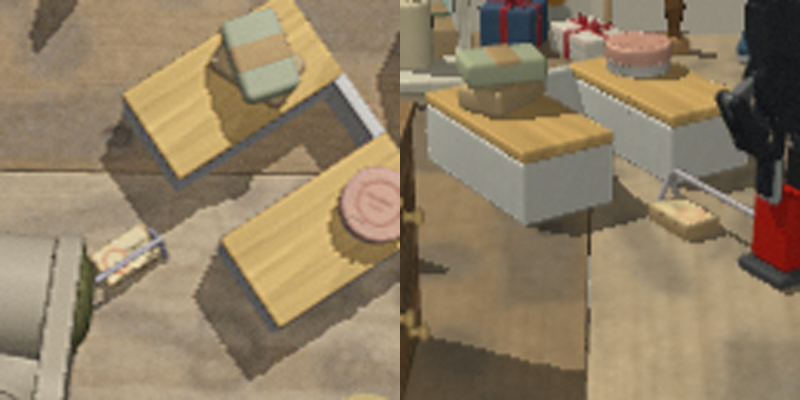

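The box is fully out, lying flat at (130,255), its centre about 70 mm in front of the mouth. Next I set the hook down, release it and retreat.

Call:
servo_tool(steps=[{"tx": 0, "ty": 0, "tz": -0.1, "yaw": 0, "claw": 1}, {"tx": 0, "ty": 0, "tz": 0, "yaw": 0, "claw": 1}, {"tx": 0, "ty": 0, "tz": 0, "yaw": 0, "claw": 1}, {"tx": 0, "ty": 0, "tz": 0, "yaw": 0, "claw": 2.4}, {"tx": 0, "ty": 0, "tz": 0, "yaw": 0, "claw": 3}, {"tx": 0, "ty": 0, "tz": 0, "yaw": 0, "claw": 4}, {"tx": 0, "ty": 0, "tz": 0, "yaw": 0, "claw": 5}, {"tx": 0, "ty": 0, "tz": 0, "yaw": 0, "claw": 6}, {"tx": 0, "ty": 0, "tz": 0, "yaw": 0, "claw": 6}, {"tx": 0, "ty": 0, "tz": 0, "yaw": 0, "claw": 6}])

```text
time_s: 13.05
position: [0.4543, 0.0808, 0.0572]
tool_rot: [[-0.56, 0.828, 0.0], [0.828, 0.56, -0.0], [-0.0, 0.0, -1.0]]
ft_force: [0.9, -0.6, 0.2]
grip_width: 0.0602
gripper_force: 0.0
```

Call:
servo_tool(steps=[{"tx": 0, "ty": 0, "tz": 1, "yaw": 0, "claw": 6}, {"tx": 0, "ty": 0, "tz": 2, "yaw": 0, "claw": 6}, {"tx": 0, "ty": 0, "tz": 3, "yaw": 0, "claw": 6}, {"tx": 0, "ty": 0, "tz": 3, "yaw": 0, "claw": 6}, {"tx": 0, "ty": 0, "tz": 3, "yaw": 0, "claw": 6}, {"tx": 0, "ty": 0, "tz": 2, "yaw": 0, "claw": 6}, {"tx": 0, "ty": 0, "tz": 0, "yaw": 0, "claw": 6}, {"tx": 0, "ty": 0, "tz": 0, "yaw": 0, "claw": 6}, {"tx": 0, "ty": 0, "tz": 0, "yaw": 0, "claw": 6}])

```text
time_s: 13.95
position: [0.4537, 0.0809, 0.1963]
tool_rot: [[-0.56, 0.828, -0.002], [0.828, 0.56, 0.0], [0.001, -0.002, -1.0]]
ft_force: [-0.1, -0.3, 0.3]
grip_width: 0.0602
gripper_force: 0.0
```

```bash
sed -i 's/170:300\],(400/200:330],(400/' st.py; python3 st.py end
```

```text
top [255 193  20  16 126] ((-0.06992536783218384, 0.01676074042916298), (0.061359815299510956, 0.01899755746126175), 0.5566944479942322) [-0.10055854  0.00696752] [-0.03919508  0.02605303]
top [259 200  21  14  79] ((-0.06889411807060242, -0.004866217263042927), (0.013823854736983776, 0.062440574169158936), 84.74771118164062) [-0.10046365 -0.01453186] [-0.03770103  0.00049652]
side [239 183  27  14  88] ((0.048030007630586624, -0.03389948606491089), (0.10259752720594406, 0.02657419629395008), 12.714115142822266) [-0.00032012 -0.05809672] [ 0.10099526 -0.02941526]
side [231 198   8   6  28] ((0.003280375152826309, 0.046249642968177795), (0.00512199429795146, 0.024823985993862152), 5.445662021636963) [-0.00034886  0.03392728] [0.0058416  0.05865405]
side [251 201  23  14 150] ((-0.06820215284824371, 0.008636818267405033), (0.036477137356996536, 0.06831394135951996), 89.88224029541016) [-0.10234049 -0.0096613 ] [-0.03407653  0.02686103]
14.05 tcp [0.45385355 0.08083796 0.19630605] [-0.18800533 -0.0015015 ] [ 0.17995123  0.4349865  -0.16803247]
```

View pics/end.png

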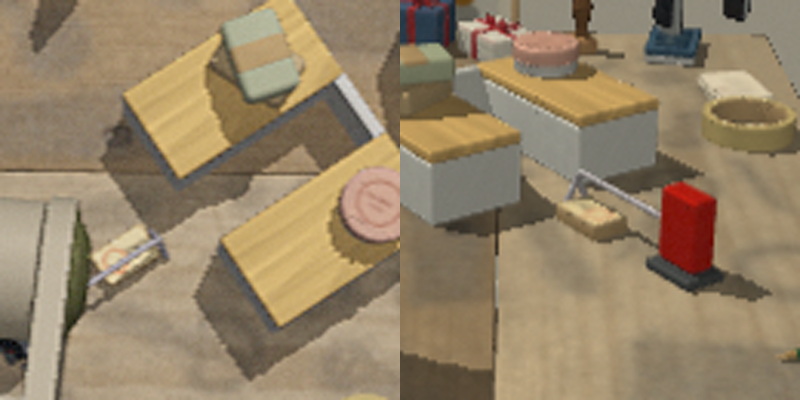

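The hook stands upright and released at (688,235), with the box flat in front of the gap at (592,218).

```bash
python3 -c "
from rig import env
print(env.close_job())"
```

```text
the job is handed in; nothing more can be done
None
```

I drew the match box out of the gap; it lies flat about 70 mm in front of the mouth, with the hook standing upright and released, and I handed the job in at about 14 s (no verdict was returned).

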